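# Load the sample sled and hold the spring shutter open

### The job

Set up an exposure on the small optical test bench: first slide the blue sample sled along its rails, under the black hood, until it is fully home against the end stop, leaving the shutter arm at rest meanwhile. Then swing the shutter arm by its upright red pin against its spring, all the way round to its stop, so that the opening in the hood is uncovered, and finish while still holding it there with the fingers, without letting it go. Do not disturb the lens mount, the mirror mount and the vial standing around the bench.

Things in the scene. Friction and masses are not known exactly. Their poses are not given: they have to be found in the camera images.
- bench: Fixed test bench: dark plate 240 (x) x 173 (y) x 10 mm. Origin on the worktop, 18.5 mm in +y from the plate's centre. +x: the way the sled slides home, toward the robot's left within 0.3 rad; z up. Two aluminium rails along x (tops 23 mm over the worktop, 43 mm apart inside) guide the sled; channel centre line y = 35 mm, its floor 10 mm over the worktop, end stop at x = 97 mm.
- hood_opening (a point): Centre of the 22 mm round opening in the black hood's roof, at bench x = 80, y = 35 mm, 48 mm over the worktop (top of roof). The hood spans bench x = 35 to 105 mm and is 59 mm wide; clear height under its roof 42 mm over the worktop. The sled's front goes under it.
- sled_post (a point): Steel post on the loose blue sled: 14 mm thick, this point 44 mm over the worktop; the post is clear from 20 mm below to 24 mm above it. Sled 110 x 40 x 11 mm, about 0.25 kg, axes as the bench; its centre is 40 mm in +x of the post, a gold chip (top 33 mm over the worktop) 78 mm. Starts 56 to 104 mm short of home. At home the post is 26 mm clear of the hood.
- post_home (a point): Where point sled_post is when the sled is fully home against the end stop: bench x = 2, y = 35 mm, 44 mm over the worktop. Fixed to the bench.
- shutter_arm (a joint): Angle of the aluminium shutter arm about its upright pivot, rad: 0 at rest (blade over the opening), grows clockwise seen from above, stop at 1.05. A spring drives it back to 0; at the red pin it takes 2.1 N to start and 5.7 N at the stop. Arm 52 to 60 mm, hub (radius 16 mm) to 66 mm over the worktop.
- shutter_pin (a point): Middle of the red upright pin at the end of the shutter arm, 83 mm over the worktop. Pin 12 mm thick with a 15 mm head, clear from 60 to 106 mm over the worktop, 75 mm from the pivot axis. Rest: bench x = 117, y = -90 mm; swings clockwise in a level arc (y down to -100 mm) to x = 42, y = -90 mm. Two thin fixed stop pins, 60 mm high, stand 45 mm from the pivot.
- shutter_pivot (a point): Point on the shutter arm's upright pivot axis, at the height of point shutter_pin (bench x = 80, y = -25 mm).
- lens_mount: Bystander: black lens ring on a short steel post, 32 x 32 x 66 mm, loose; origin centre of its underside.
- vial_1: Bystander: amber vial with a white cap, 27 mm diameter, 60 mm high, loose; origin centre of its underside.
- mirror_mount: Bystander: black square mirror mount on a short steel post, 39 x 40 x 70 mm, loose; origin centre of its underside. The three bystanders stand round the bench, in any order.

How it is judged:
By the outcome, as a careful person would: the job done as asked, in the order asked, and still so for the second after the job is handed in, while the arm keeps its last pose, push and grip.
It also fails if it takes over 43 s, if anything falls off the work surface, if the arm or the gripper's body presses on something with over 40 N, if the wrist force passes 120 N, or if a joint passes its speed limit or range.

### The arm

A 6-joint arm with a two-finger parallel gripper is mounted at the origin on a cart in front of the work surface, level with it; the furniture and walls round the work are solid. World frame = base frame: x ahead of the robot, y to its left, z up, the work surface at z = 0. Lengths are in mm, angles in degrees, forces in N, time in s.
With the tool pointing down it reaches from about 350 to 850 mm from the base axis. Payload 8.1 kg.
Tool frame: the origin (TCP) lies on the front face of the gripper's body, between the roots of the fingers; the fingertips stand r.finger_overhang ahead of it and the grasp point (between the pads) lies 54 mm ahead of it (r.finger_overhang is the distance from the TCP to the fingertips, in mm); y points along the fingers, z is the direction in which the jaws open and shut, and the axes are right-handed (so a half turn about y gives the same grasp; the last joint's range is limited). The gripper opens to 85 mm and grips with 20 to 120 N. Pads are 22 mm wide; open, the fingers measure 114 mm over their backs; the gripper's body (76 mm by 85 mm) begins 54 mm behind the grasp point. The pads swing forward as they close: fully open they stand 13 mm farther back than shut.
Start: joints at [-80.065, 7.471, 85.268, -0, 87.261, -4.893], TCP at [153.573, -580.018, 303.892] pointing down, gripper open.
Joint ranges: [-169.43, 169.43], [-51.17, 129.36], [1.28, 143.12], [-76.62, 256.62], [0, 156.53], [-152.29, 152.29]. Speed limits (degrees/s): [136.94, 136.94, 159.86, 180, 180, 180].

### API

Orientations are given as [roll, pitch, yaw] about the fixed x, y, z axes, in that order (R = Rz(yaw) Ry(pitch) Rx(roll)).
In Python, from bench import r gives the robot as it stands. The module is installed in compiled form; this text tells all that it offers.
- The arm moves only by the tool arm_command, never from a script. Its argument "increments" is a list of rows, each a list of 6 numbers: the shift along the tool's x, y, z in m, then the turn, a rotation vector about the tool's x, y, z in rad. In form: [[tx, ty, tz, wx, wy, wz], ...]. A call has exactly 10 rows; each row is the pose to reach, as a shift and turn from the pose commanded when the call began, along the tool's axes at that moment; what a row does not reach only later rows make up. A row lasts 1/8 s, in which the tool goes at most 62.5 mm and 10.7 degrees, less where a joint would pass 70% of its speed; a pose out of reach is approached as far as the arm can. A call with a gripper value outside its range is refused whole. "jaw" is the gripper's target within -1 to 1 (shut at 1, half-way at 0, fully open at -1), set as the call begins (left out, the last holds). The fingers move at their own pace and stop on an object; "force" is the grip in N (left out, the last holds). Time passes only in rows, so rows that repeat a pose let the fingers close, or fill a call up. It gives the time, the measured TCP pose, the force and the opening at its end, in the units of the state.
- r.sense(): the state, without advancing time (a new reading comes with each control period).
- r.snapshot(name): name is "scene" or "side" or "wrist"; returns the picture (420x560x3 uint8, red, green, blue); there is no depth.
- r.camera_model(name): a dict with "intrinsics" (3x3 intrinsics, pixels), "distortion" ([k1, k2, p1, p2, k3] as OpenCV has them; the pictures are not rectified), "cam_to_world" (4x4, takes a point from camera to world coordinates). Camera axes: x right, y down, z forward; pixel columns grow to the right and rows downward; lengths in mm; the calibration is good to about 2 mm. A picture is of the moment at which its call begins: read the wrist's pose just before it. camera_model takes no time and is no camera call; for the wrist camera it gives the pose at the moment of the call.
- r.hand_in(): hands the job in, once; it reports no verdict.
Trained networks look in the newest picture that a camera, given by its name, has taken for a name from the list of things; names that differ only in an ending like _2 or _b are one class to them, and where a whole thing is asked for, a point or a joint stands for the part that bears it (a point fixed in the world has none). Each returns a list of dicts, best first, with "conf" (0 to 1); they miss things now and then, are a little off and sometimes report something else, mostly with a low value. They report only what shows in the picture. A call takes as long as a camera call.
- r.trace(camera, target): "mask" (420x560 bool, what is visible of it) and "position" ([column, row] in pixels, amid what is visible of it).
- r.spot_point(camera, target): "position" ([column, row] in pixels: a listed point, or the origin of a listed thing).
The state is a dict: "time": time; "joint_pos": joint angles; "qd": joint speeds; "joint_efforts": joint torques, N m; "tool_pos": TCP position; "tcp_rot": TCP orientation; "ft_force": force on the tool from outside, world axes, zero at the start; "wrist_torque": the same for the moment, N m; "finger_gap": finger opening in mm.
Only numpy, scipy, OpenCV 4.12 (cv2) and the standard library are available. Lean on these libraries where they do the work, as an engineer would, in place of code of your own. Each camera call takes 0.05 s, during which the arm holds its last target.

## Working session

There is one attempt and no reset: what is moved stays moved. The work goes in short steps, Python scripts to look and compute and a tool call to move; the robot and the scene stay as the last step left them, time stands still between calls to the robot, and variables do not carry over. Pictures are saved under pics/ and viewed, and the job is handed in when it is done.

Besides the shell and the picture viewer there is one more tool, called as name([rows], argument=value, ...), one row to a line, values as JSON. arm_command: Moves the arm, as the interface text tells. Its arguments: {"type":"object","properties":{"increments":{"type":"array","items":{"type":"array","items":{"type":"number"}}},"jaw":{"type":"number"},"force":{"type":"number"}},"required":["increments"]}

```bash
mkdir -p pics; ls; cat > h.py <<'E'
import numpy as np, cv2
from bench import r
def save(n,img): cv2.imwrite(f'pics/{n}.png',img[:,:,::-1])
def ray(cm,uv):
    K=np.array(cm['intrinsics'],float);D=np.array(cm['distortion'],float);T=np.array(cm['cam_to_world'],float)
    p=cv2.undistortPoints(np.array([[uv]],float),K,D)[0,0]
    d=T[:3,:3]@np.array([p[0],p[1],1.]);return T[:3,3],d/np.linalg.norm(d)
def atz(cm,uv,z):
    o,d=ray(cm,uv);return o+d*(z-o[2])/d[2]
def proj(cm,P):
    K=np.array(cm['intrinsics'],float);D=np.array(cm['distortion'],float);T=np.linalg.inv(np.array(cm['cam_to_world'],float))
    rv,_=cv2.Rodrigues(T[:3,:3]);return cv2.projectPoints(np.array(P,float).reshape(-1,1,3),rv,T[:3,3],K,D)[0][:,0]
E
python3 - <<'E'
from h import *
s=r.sense();print(s,r.finger_overhang)
for c in ['scene','side','wrist']:
    save(c+'0',r.snapshot(c)); cm=r.camera_model(c); print(c,np.round(cm['cam_to_world'],3).tolist(),np.round(cm['intrinsics'],0).tolist())
    for t,z in [('hood_opening',48),('sled_post',44),('post_home',44),('shutter_pin',83),('shutter_pivot',83),('bench',0),('lens_mount',0),('vial_1',0),('mirror_mount',0)]:
        for d in r.spot_point(c,t)[:2]:
            print(c,t,round(d['conf'],2),np.round(d['position'],1),np.round(atz(cm,d['position'],z),1))
print(r.sense()['time'])
E
```

```text
pics
{'time': 0.0, 'joint_pos': array([-8.00643501e+01,  7.51402716e+00,  8.53310954e+01,  7.84518517e-04,
        8.72616664e+01, -4.89284160e+00]), 'qd': array([-0.06003776, -0.08852868,  0.0017902 ,  0.00930342,  0.03792832,
        0.0987423 ]), 'joint_efforts': array([-2.43074101e-03, -5.69389558e+01, -5.00560391e+01, -1.95420785e-04,
        1.46358131e-02, -4.30274918e-05]), 'tool_pos': array([ 153.50961686, -579.58816762,  302.83817419]), 'tcp_rot': array([-9.01063329e+01,  9.88897703e-03, -1.65171556e+02]), 'ft_force': array([ 0.85894253,  0.63756397, -0.30320946]), 'wrist_torque': array([ 0.04771258,  0.01411379, -0.00795648]), 'finger_gap': 85.30827738545173} 72.6
scene [[0.741, -0.5, 0.449, 187.922], [-0.671, -0.534, 0.514, -508.592], [-0.017, -0.682, -0.731, 810.252], [0.0, 0.0, 0.0, 1.0]] [[463.0, 0.0, 283.0], [0.0, 463.0, 209.0], [0.0, 0.0, 1.0]]
scene hood_opening 0.58 [221.9 243. ] [495.8  43.1  48. ]
scene sled_post 0.79 [278.3 285.6] [ 513.8 -115.7   44. ]
scene post_home 0.86 [248.4 263.1] [505.3 -33.4  44. ]
scene shutter_pin 0.89 [249.4 195. ] [608.9  85.4  83. 
[... 579 characters left out ...]
 1.0]]
side hood_opening 0.65 [224.2 209. ] [497.5  42.4  48. ]
side sled_post 0.58 [230.6 249.8] [ 528.9 -118.4   44. ]
side post_home 0.65 [227.6 229.3] [514.4 -41.3  44. ]
side shutter_pin 0.61 [280.5 187.7] [628.2  79.8  83. ]
side shutter_pivot 0.6 [255.7 193.3] [571.3  51.4  83. ]
side bench 0.72 [240.6 248.8] [540.3 -50.5  -0. ]
side lens_mount 0.67 [324.4 262.5] [ 715.9 -104.     0. ]
side vial_1 0.66 [233.  206.9] [504.7 142.2   0. ]
side mirror_mount 0.57 [263.4 296.4] [ 594.4 -205.     0. ]
wrist [[0.257, -0.92, -0.296, 228.228], [-0.967, -0.244, -0.078, -559.677], [-0.0, 0.306, -0.952, 374.277], [0.0, 0.0, 0.0, 1.0]] [[315.0, 0.0, 287.0], [0.0, 315.0, 211.0], [0.0, 0.0, 1.0]]
1.5
```

View pics/scene0.png

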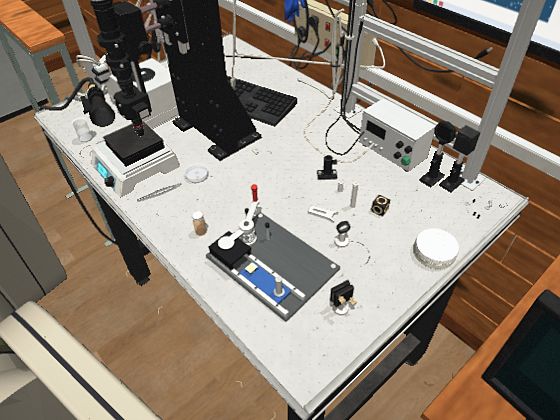

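View pics/side0.png

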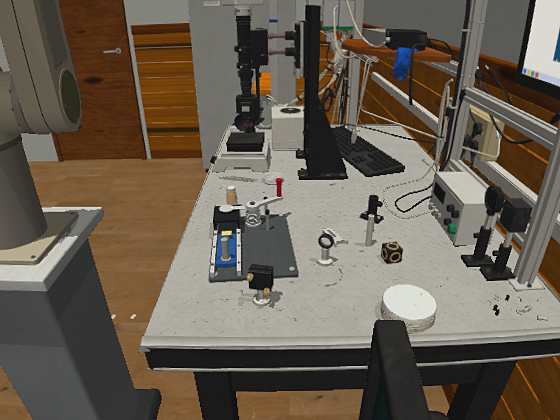

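```bash
cat > fit.py <<'E'
from h import *
from scipy.optimize import least_squares
B={'hood_opening':(80,35,48),'post_home':(2,35,44),'shutter_pin':(117,-90,83),'shutter_pivot':(80,-25,83),'bench':(0,0,0)}
def b2w(p,P):
    c,s=np.cos(p[2]),np.sin(p[2]);P=np.atleast_2d(np.array(P,float))
    return np.c_[p[0]+c*P[:,0]-s*P[:,1],p[1]+s*P[:,0]+c*P[:,1],P[:,2]]
def fit(obs): # list (cm,name,uv)
    f=lambda p:np.concatenate([(proj(cm,b2w(p,B[n]))[0]-uv)/s for cm,n,uv,s in obs])
    return least_squares(f,[540,-45,np.pi/2,],loss='soft_l1',x_scale=[10,10,.05])
E
python3 - <<'E'
from fit import *
C={c:r.camera_model(c) for c in('scene','side')}
o={'scene':dict(hood_opening=(221.9,243),post_home=(248.4,263.1),shutter_pin=(249.4,195),shutter_pivot=(242.1,216.5),bench=(267,266.9)),
'side':dict(hood_opening=(224.2,209),post_home=(227.6,229.3),shutter_pin=(280.5,187.7),shutter_pivot=(255.7,193.3),bench=(240.6,248.8))}
for use in (['scene'],['side'],['scene','side']):
    ob=[(C[c],n,np.array(uv),1) for c in use for n,uv in o[c].items()]
    s=fit(ob);print(use,s.x,np.round(s.fun,1))
p=s.x
print('home',b2w(p,B['post_home']),'pin',b2w(p,B['shutter_pin']))
for c,uv in(('scene',(278.3,285.6)),('side',(230.6,249.8))):
    P=atz(C[c],uv,44);d=P[:2]-p[:2];R=np.array([[np.cos(p[2]),np.sin(p[2])],[-np.sin(p[2]),np.cos(p[2])]]);print('post bench',R@d)
E
python3 -c "
import cv2
a=cv2.imread('pics/scene0.png')[160:330,180:380];b=cv2.imread('pics/side0.png')[160:330,180:380]
import numpy as np
cv2.imwrite('pics/z0.png',cv2.resize(np.hstack([a,b]),None,fx=2,fy=2,interpolation=2))"
```

```text
['scene'] [539.94963344 -34.38142186   1.68546947] [ 0.7  0.5  0.8  1.   0.5 -3.1 -0.9 -0.2 -4.4 -0.2]
['side'] [543.99168637 -40.58882804   1.61815177] [ 3.1  0.9 -2.5 -0.2  0.1 -0.1 -2.9  2.2  2.  -2.6]
['scene', 'side'] [540.94467403 -35.29288367   1.66882306] [ 1.6 -0.   1.3  0.8  2.2 -3.3  0.3 -0.4 -3.7 -0.2  0.3  0.3 -3.7 -1.1
 -3.9 -1.8 -5.9  1.   0.8 -3.9]
home [[505.91696149 -36.72792864  44.        ]] pin [[619.06183637  89.95370889  83.        ]]
post bench [-77.38561215  34.84431591]
post bench [-81.52945368  20.10992392]
```

View pics/z0.png

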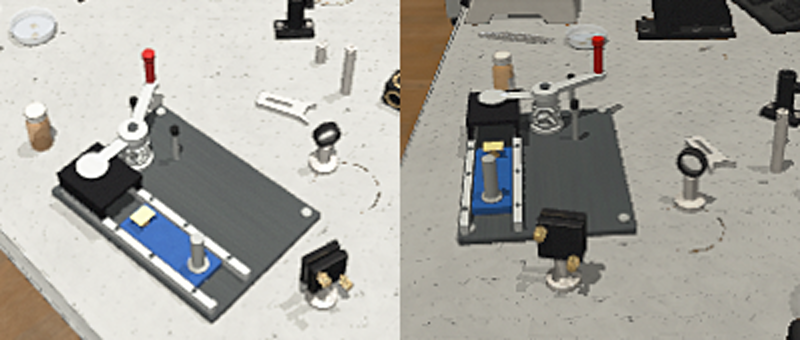

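```bash
cat > plan.py <<'E'
import numpy as np, json
from scipy.spatial.transform import Rotation as Ro
def Rt(yaw): return Ro.from_euler('xyz',[-90,0,yaw],degrees=True)
def inc(cur,tgt): # cur,tgt: x,y,z,yaw
    cur=np.array(cur,float);tgt=np.array(tgt,float)
    t=Rt(cur[3]).inv().apply(tgt[:3]-cur[:3])/1000
    return [round(float(v),4) for v in t]+[0,round(float(-np.radians(tgt[3]-cur[3])),4),0]
def after(cur,row):
    R=Rt(cur[3]);p=np.array(cur[:3])+R.apply(np.array(row[:3])*1000)
    return [*p,cur[3]-np.degrees(row[4])]
def lin(cur,tgt,n=10):
    cur=np.array(cur,float);tgt=np.array(tgt,float)
    for i in range(1,11):
        f=min(1,i/n);print(inc(cur,cur+f*(tgt-cur)),end=',\n')
E
python3 -c "
from plan import *
lin([153.573,-580.018,303.892,-165.17],[545,-60,300,-84.4])"
```

```text
[-0.0511, 0.0004, -0.0403, 0, -0.141, 0],
[-0.1023, 0.0008, -0.0805, 0, -0.2819, 0],
[-0.1534, 0.0012, -0.1208, 0, -0.4229, 0],
[-0.2046, 0.0016, -0.161, 0, -0.5639, 0],
[-0.2557, 0.0019, -0.2013, 0, -0.7049, 0],
[-0.3069, 0.0023, -0.2415, 0, -0.8458, 0],
[-0.358, 0.0027, -0.2818, 0, -0.9868, 0],
[-0.4092, 0.0031, -0.322, 0, -1.1278, 0],
[-0.4603, 0.0035, -0.3623, 0, -1.2687, 0],
[-0.5115, 0.0039, -0.4025, 0, -1.4097, 0],
```

arm_command([
  [-0.05,0,-0.04,0,-0.14,0],
  [-0.1,0.001,-0.08,0,-0.28,0],
  [-0.15,0.001,-0.12,0,-0.42,0],
  [-0.2,0.002,-0.16,0,-0.56,0],
  [-0.25,0.002,-0.2,0,-0.7,0],
  [-0.31,0.002,-0.24,0,-0.85,0],
  [-0.36,0.003,-0.28,0,-0.99,0],
  [-0.41,0.003,-0.32,0,-1.13,0],
  [-0.46,0.004,-0.36,0,-1.27,0],
  [-0.51,0.004,-0.4,0,-1.41,0],
], jaw=-1, force=40)

```text
time: 2.75
tool_pos: [531.3, -79.7, 300.3]
tcp_rot: [-90.0, -0.0, -84.1]
ft_force: [0.8, -2.0, 0.5]
finger_gap: 85.4
```

```bash
python3 - <<'E'
from fit import *
from plan import *
print(after([153.573,-580.018,303.892,-165.17],[-.51,.004,-.4,0,-1.41,0]))
r.snapshot('wrist');r.snapshot('wrist');
s=r.sense();cm=r.camera_model('wrist');save('w1',r.snapshot('wrist'));print(s['tool_pos'],s['tcp_rot'],np.abs(s['qd']).max())
np.save('cm1.npy',cm,allow_pickle=True)
ob=[]
for t,z in [('hood_opening',48),('sled_post',44),('post_home',44),('shutter_pin',83),('shutter_pivot',83),('bench',0),('lens_mount',0),('vial_1',0),('mirror_mount',0)]:
    for d in r.spot_point('wrist',t)[:2]:
        print(t,round(d['conf'],2),np.round(d['position'],1),np.round(atz(cm,d['position'],z),1))
    l=r.spot_point('wrist',t) if 0 else None
print(r.sense()['time'])
E
```

```text
[np.float64(544.2038673714766), np.float64(-62.80670327823691), np.float64(299.89199999999994), np.float64(-84.38295088655391)]
[532.57743095 -76.4932206  299.79195828] [-89.9382396    0.10636778 -83.82933049] 4.947639464150285
hood_opening 0.25 [337.1  67.8] [566.1  46.9  48. ]
sled_post 0.76 [267.1 218.7] [ 513.5 -112.8   44. ]
shutter_pin 0.74 [417.1  22.5] [622.6  85.7  83. ]
shutter_pivot 0.59 [337.2  69.4] [561.7  40.7  83. ]
bench 0.9 [301.4 149.7] [544.3 -39.2   0. ]
bench 0.23 [317.1 286.6] [ 587.4 -217.1    0. ]
lens_mount 0.75 [432.6 214.5] [ 718.2 -100.4   -0. ]
mirror_mount 0.63 [321.1 287.1] [ 592.9 -217.3    0. ]
3.35
```

View pics/w1.png

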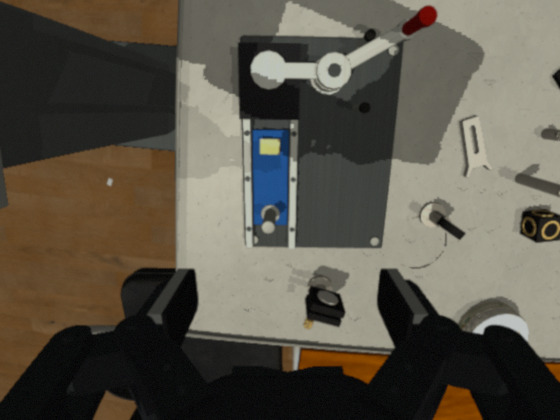

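```bash
python3 - <<'E'
from fit import *
a=cv2.imread('pics/w1.png')[20:270,220:450]
cv2.imwrite('pics/w1z.png',cv2.resize(a,None,fx=2.4,fy=2.4,interpolation=cv2.INTER_CUBIC))
cm=np.load('cm1.npy',allow_pickle=True).item()
B.update({'c1':(-120,-105,10),'c2':(-120,68,10),'c3':(120,-105,10)})
ob=[(cm,'c1',(382,248),1),(cm,'c2',(245,247),1),(cm,'c3',(402,38),1),(cm,'shutter_pin',(417.1,22.5),2),(cm,'shutter_pivot',(337,69),2),(cm,'bench',(301.4,149.7),2)]
s=fit(ob);p=s.x;print(p,np.round(s.fun,1))
for n in B: print(n,b2w(p,B[n]).round(1),proj(cm,b2w(p,B[n])).round(1))
E
```

```text
[543.57240948 -39.60539241   1.67068153] [ 0.4  0.4 -0.4  0.5  1.2 -0.1 -0.6 -0.2 -0.5 -1.  -0.3  0.1]
hood_opening [[500.8  36.5  48. ]] [[267.7  71.3]]
post_home [[508.5 -41.1  44. ]] [[268.5 152.7]]
shutter_pin [[621.5  85.8  83. ]] [[415.8  22.1]]
shutter_pivot [[560.5  42.5  83. ]] [[336.1  67. ]]
bench [[543.6 -39.6   0. ]] [[300.7 150. ]]
c1 [[ 660.  -148.5   10. ]] [[382.4 248.4]]
c2 [[ 487.9 -165.8   10. ]] [[244.6 247.5]]
c3 [[636.1  90.3  10. ]] [[403.2  37.9]]
```

View pics/w1z.png

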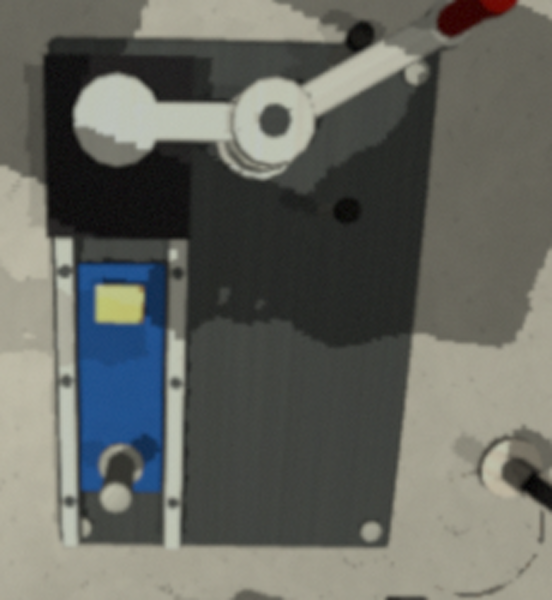

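```bash
python3 - <<'E'
from fit import *
from plan import *
cm=np.load('cm1.npy',allow_pickle=True).item()
p=np.array([543.6,-39.6,1.6707])
def w2b(P):
    d=np.array(P)[:2]-p[:2];c,s=np.cos(p[2]),np.sin(p[2]);return np.array([c*d[0]+s*d[1],-s*d[0]+c*d[1]])
print('rear',w2b(atz(cm,(270,224.5),21))+[15,0],'chip',w2b(atz(cm,(269.6,146.3),33))-[78,0],'top',w2b(atz(cm,(268.2,227),68)),'net',w2b(atz(cm,(267.1,218.7),44)))
g=b2w(p,(-71,35,108))[0];print(g)
yaw=np.degrees(p[2])-180;print(yaw)
lin([544.2,-62.8,299.9,-84.38],[*b2w(p,(-71,35,130))[0],yaw])
E
```

```text
rear [-70.02603506  35.38226105] chip [-70.61168679  34.48333397] top [-70.55602177  34.67849601] net [-69.86134378  37.24886653]
[ 515.85588531 -113.73679316  108.        ]
-84.27594116749336
[0.0048, 0.017, -0.0033, 0, -0.0002, 0],
[0.0096, 0.034, -0.0066, 0, -0.0004, 0],
[0.0144, 0.051, -0.01, 0, -0.0005, 0],
[0.0192, 0.068, -0.0133, 0, -0.0007, 0],
[0.024, 0.0849, -0.0166, 0, -0.0009, 0],
[0.0287, 0.1019, -0.0199, 0, -0.0011, 0],
[0.0335, 0.1189, -0.0232, 0, -0.0013, 0],
[0.0383, 0.1359, -0.0266, 0, -0.0015, 0],
[0.0431, 0.1529, -0.0299, 0, -0.0016, 0],
[0.0479, 0.1699, -0.0332, 0, -0.0018, 0],
```

```bash
cat > now.py <<'E'
import sys
from fit import *
from plan import *
p=np.array([543.6,-39.6,1.6707]); BY=np.degrees(p[2])-180
s=r.sense();cur=[*s['tool_pos'],s['tcp_rot'][2]];print(np.round(cur,1),s['time'],'F',np.round(s['ft_force'],1),s['finger_gap'])
def go(bx,by,z,yaw=0,n=10): lin(cur,[*b2w(p,(bx,by,z))[0],BY+yaw],n)
if len(sys.argv)>1: go(*map(float,sys.argv[1:]))
E
python3 now.py -70.5 35 104
```

```text
[530.  -82.5 300.2 -84.5] 3.35 F [ 0.5  0.6 -0.5] 85.4033475579355
[0.0029, 0.0196, -0.0017, 0, -0.0004, 0],
[0.0058, 0.0392, -0.0034, 0, -0.0007, 0],
[0.0088, 0.0588, -0.0051, 0, -0.0011, 0],
[0.0117, 0.0785, -0.0068, 0, -0.0015, 0],
[0.0146, 0.0981, -0.0086, 0, -0.0018, 0],
[0.0175, 0.1177, -0.0103, 0, -0.0022, 0],
[0.0205, 0.1373, -0.012, 0, -0.0026, 0],
[0.0234, 0.1569, -0.0137, 0, -0.0029, 0],
[0.0263, 0.1765, -0.0154, 0, -0.0033, 0],
[0.0292, 0.1962, -0.0171, 0, -0.0037, 0],
```

```bash
python3 - <<'E'
from fit import *
s=r.sense();cm=r.camera_model('wrist');im=r.snapshot('wrist');save('w2',im);print(s['tool_pos'],np.abs(s['qd']).max())
np.save('cm2.npy',cm,allow_pickle=True)
cv2.imwrite('pics/w2z.png',cv2.resize(im[20:270,220:450,::-1],None,fx=2.4,fy=2.4,interpolation=cv2.INTER_CUBIC))
p=np.array([543.6,-39.6,1.6707])
for n,P in dict(c1=(-120,-105,10),c2=(-120,68,10),c3=(120,-105,10),top=(-70.5,35,68),hubtop=(80,-25,66)).items():
    q=proj(cm,b2w(p,P))[0];print(n,q.round(1),((q-[220,20])*2.4).round(0))
E
```

```text
[530.03075485 -82.48977173 300.15322124] 0.2934063247398297
c1 [386.3 242.6] [399. 534.]
c2 [247.9 243.2] [ 67. 536.]
c3 [405.3  30.1] [445.  24.]
top [271.4 221.3] [123. 483.]
hubtop [335.8  61.7] [278. 100.]
```

View pics/w2z.png

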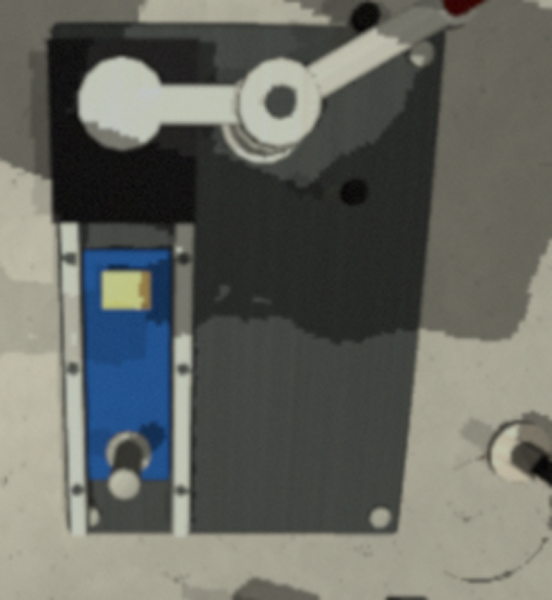

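arm_command([
  [0.004,0.02,-0.002,0,0,0],
  [0.008,0.04,-0.004,0,0,0],
  [0.014,0.06,-0.007,0,0,0],
  [0.02,0.08,-0.011,0,0,0],
  [0.026,0.1,-0.015,0,0,0],
  [0.029,0.12,-0.017,0,0,0],
  [0.029,0.14,-0.017,0,0,0],
  [0.029,0.16,-0.017,0,0,0],
  [0.029,0.18,-0.017,0,0,0],
  [0.029,0.196,-0.017,0,0,0],
])

```text
time: 4.65
tool_pos: [515.1, -112.1, 101.7]
tcp_rot: [-90.1, 0.0, -84.4]
ft_force: [0.8, 0.3, 0.6]
finger_gap: 85.4
```

arm_command([
  [0,0,0,0,0,0],
  [0,0,0,0,0,0],
  [0,0,0,0,0,0],
  [0,0,0,0,0,0],
  [0,0,0,0,0,0],
  [0,0,0,0,0,0],
  [0,0,0,0,0,0],
  [0,0,0,0,0,0],
  [0,0,0,0,0,0],
  [0,0,0,0,0,0],
], jaw=1, force=40)

```text
time: 5.9
tool_pos: [516.7, -112.3, 104.9]
tcp_rot: [-89.9, -0.0, -84.4]
ft_force: [-1.9, 0.4, 6.0]
finger_gap: 13.1
```

```bash
python3 now.py 5 35 104; python3 - <<'E'
from h import *
a=r.snapshot('wrist');b=r.snapshot('scene');save('g',np.hstack([a[:, :],])) ;save('gs',cv2.resize(b[160:330,150:400],None,fx=3,fy=3))
E
```

```text
[ 516.7 -112.3  104.9  -84.4] 5.9 F [-1.9  0.4  6. ] 13.055759090182457
[-0.0075, 0.0001, -0.0001, 0, -0.0002, 0],
[-0.0149, 0.0002, -0.0002, 0, -0.0004, 0],
[-0.0224, 0.0003, -0.0003, 0, -0.0005, 0],
[-0.0298, 0.0003, -0.0005, 0, -0.0007, 0],
[-0.0373, 0.0004, -0.0006, 0, -0.0009, 0],
[-0.0448, 0.0005, -0.0007, 0, -0.0011, 0],
[-0.0522, 0.0006, -0.0008, 0, -0.0013, 0],
[-0.0597, 0.0007, -0.0009, 0, -0.0015, 0],
[-0.0672, 0.0008, -0.001, 0, -0.0016, 0],
[-0.0746, 0.0009, -0.0012, 0, -0.0018, 0],
```

View pics/g.png

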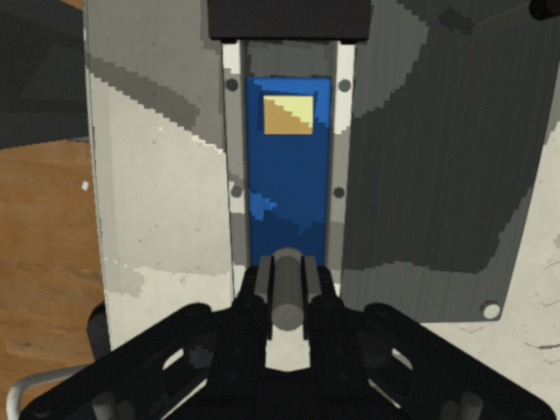

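View pics/gs.png

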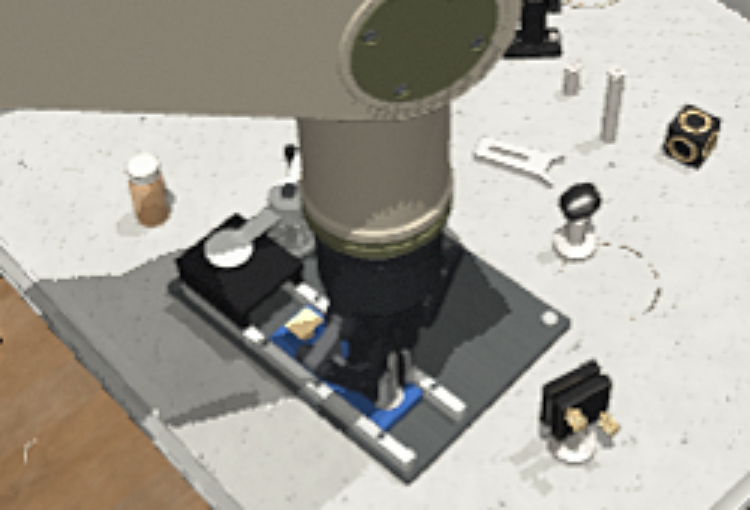

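arm_command([
  [-0.006,0,0,0,0,0],
  [-0.013,0,0,0,0,0],
  [-0.02,0,0,0,0,0],
  [-0.027,0,0,0,0,0],
  [-0.034,0,0,0,0,0],
  [-0.041,0,0,0,0,0],
  [-0.048,0,0,0,0,0],
  [-0.055,0,0,0,0,0],
  [-0.061,0,-0.001,0,0,0],
  [-0.065,0,-0.001,0,0,0],
])

```text
time: 7.25
tool_pos: [509.6, -47.6, 104.9]
tcp_rot: [-89.9, -0.1, -84.4]
ft_force: [1.2, -5.1, 5.6]
finger_gap: 12.7
```

arm_command([
  [-0.001,0,0,0,0,0],
  [-0.002,0,0,0,0,0],
  [-0.003,0,0,0,0,0],
  [-0.004,0,0,0,0,0],
  [-0.005,0,0,0,0,0],
  [-0.006,0,0,0,0,0],
  [-0.007,0,0,0,0,0],
  [-0.008,0,0,0,0,0],
  [-0.009,0,0,0,0,0],
  [-0.009,0,0,0,0,0],
])

```text
time: 8.5
tool_pos: [508.8, -39.3, 104.9]
tcp_rot: [-89.9, -0.1, -84.4]
ft_force: [0.7, -7.9, 5.6]
finger_gap: 13.3
```

```bash
python3 now.py 2 35 104 0 1|head -2; python3 - <<'E'
from h import *
from now import *
print(w:=(np.array(cur[:2])-p[:2])@np.array([[np.cos(p[2]),-np.sin(p[2])],[np.sin(p[2]),np.cos(p[2])]]))
E
```

```text
[508.8 -39.3 104.9 -84.4] 8.5 F [ 0.7 -7.9  5.6] 13.286041526852962
[0.0017, 0.0009, -0.0004, 0, -0.0018, 0],
[508.8 -39.3 104.9 -84.4] 8.5 F [ 0.7 -7.9  5.6] 13.286041526852962
[ 3.72200358 34.59970439]
```

arm_command([
  [-0.001,0,0,0,0,0],
  [-0.002,0,0,0,0,0],
  [-0.003,0,0,0,0,0],
  [-0.004,0,0,0,0,0],
  [-0.005,0,0,0,0,0],
  [-0.006,0,0,0,0,0],
  [-0.006,0,0,0,0,0],
  [-0.006,0,0,0,0,0],
  [-0.006,0,0,0,0,0],
  [-0.006,0,0,0,0,0],
])

```text
time: 9.75
tool_pos: [509.2, -38.1, 106.3]
tcp_rot: [-89.8, -0.6, -84.4]
ft_force: [-0.5, -34.0, 10.0]
finger_gap: 12.9
```

```bash
python3 - <<'E'
from h import *
from now import *
print(w:=(np.array(cur[:2])-p[:2])@np.array([[np.cos(p[2]),-np.sin(p[2])],[np.sin(p[2]),np.cos(p[2])]]))
cm=r.camera_model('wrist');im=r.snapshot('wrist');save('w3',im)
for n,P in dict(ptop=(2,35,68),rear=(-13,35,21),hoodfront=(35,35,48)).items(): print(n,proj(cm,b2w(p,P)).round(1))
save('s3',cv2.resize(r.snapshot('side')[150:320,170:370],None,fx=3,fy=3))
E
```

```text
[509.2 -38.1 106.3 -84.4] 9.75 F [ -0.5 -34.   10. ] 12.92815210556189
[ 4.95381797 34.04729197]
ptop [[287.  318.7]]
rear [[286.9 288. ]]
hoodfront [[286.7 226.2]]
```

View pics/w3.png

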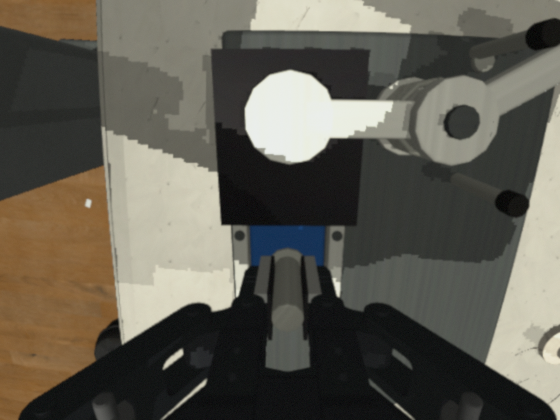

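View pics/s3.png

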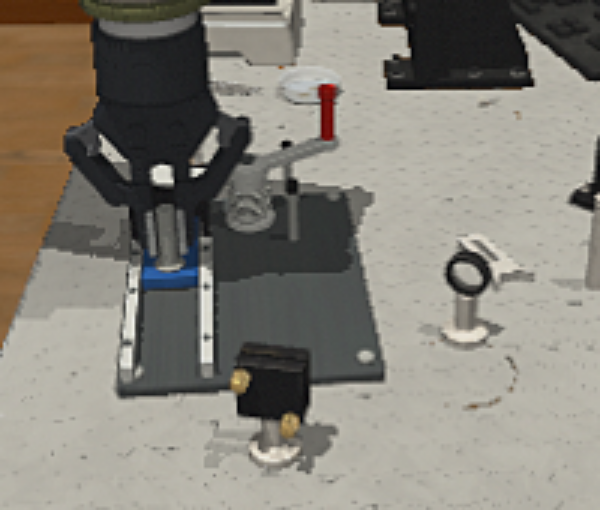

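arm_command([
  [0.001,0,0,0,0,0],
  [0.002,0,0,0,0,0],
  [0.002,0,0,0,0,0],
  [0.002,0,0,0,0,0],
  [0.002,0,0,0,0,0],
  [0.002,0,0,0,0,0],
  [0.002,0,0,0,0,0],
  [0.002,0,0,0,0,0],
  [0.002,0,0,0,0,0],
  [0.002,0,0,0,0,0],
])

```text
time: 11.1
tool_pos: [509.0, -38.5, 105.7]
tcp_rot: [-89.8, -0.5, -84.4]
ft_force: [-0.7, -25.5, 8.2]
finger_gap: 13.1
```

arm_command([
  [0,0,0,0,0,0],
  [0,0,0,0,0,0],
  [0,0,0,0,0,0],
  [0,0,0,0,0,0],
  [0,-0.005,0,0,0,0],
  [0,-0.02,0,0,0,0],
  [0,-0.05,0,0,0,0],
  [0,-0.08,0,0,0,0],
  [0,-0.11,0,0,0,0],
  [0,-0.14,0,0,0,0],
], jaw=-0.3)

```text
time: 12.35
tool_pos: [507.7, -34.6, 246.4]
tcp_rot: [-89.9, -0.0, -84.4]
ft_force: [1.2, -0.3, 0.6]
finger_gap: 55.7
```

```bash
python3 - <<'E'
from h import *
from now import *
r.snapshot('scene')
s=r.sense();print(s['tool_pos'],np.abs(s['qd']).max())
cm=r.camera_model('wrist');im=r.snapshot('wrist');save('w4',im)
for n,P in dict(ptop=(2,35,68),rear=(-13,35,21),hub=(80,-25,66),pintop=(117,-90,106),pinlow=(117,-90,62),c1=(-120,-105,10),c3=(120,-105,10)).items(): print(n,proj(cm,b2w(p,P)).round(1))
go(110,-90,175,-90+30)
E
```

```text
[507.7 -34.6 246.4 -84.4] 12.35 F [ 1.2 -0.3  0.6] 55.69823629884066
[509.55027539 -34.86459828 251.13811602] 4.8355704832307635
ptop [[285.  214.7]]
rear [[285. 214.]]
hub [[360.9 119.6]]
pintop [[476.6  64.9]]
pinlow [[444.5  72. ]]
c1 [[405.8 297.9]]
c3 [[433.9  75.1]]
[-0.0102, 0.0071, 0.0125, 0, 0.1045, 0],
[-0.0203, 0.0143, 0.025, 0, 0.2091, 0],
[-0.0305, 0.0214, 0.0375, 0, 0.3136, 0],
[-0.0407, 0.0286, 0.05, 0, 0.4181, 0],
[-0.0508, 0.0357, 0.0625, 0, 0.5226, 0],
[-0.061, 0.0428, 0.075, 0, 0.6272, 0],
[-0.0712, 0.05, 0.0875, 0, 0.7317, 0],
[-0.0814, 0.0571, 0.1, 0, 0.8362, 0],
[-0.0915, 0.0642, 0.1125, 0, 0.9407, 0],
[-0.1017, 0.0714, 0.125, 0, 1.0453, 0],
```

View pics/w4.png

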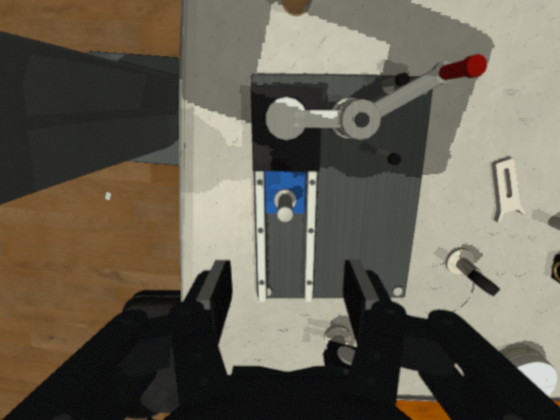

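```bash
python3 now.py 117 -90 190 -60
```

```text
[509.7 -34.9 249.6 -84.4] 12.45 F [-0.5  0.8  0.8] 55.63723987408413
[-0.0109, 0.006, 0.0123, 0, 0.1045, 0],
[-0.0218, 0.0119, 0.0246, 0, 0.2091, 0],
[-0.0328, 0.0179, 0.0369, 0, 0.3136, 0],
[-0.0437, 0.0238, 0.0492, 0, 0.4181, 0],
[-0.0546, 0.0298, 0.0615, 0, 0.5226, 0],
[-0.0655, 0.0357, 0.0738, 0, 0.6272, 0],
[-0.0764, 0.0417, 0.0861, 0, 0.7317, 0],
[-0.0874, 0.0476, 0.0984, 0, 0.8362, 0],
[-0.0983, 0.0536, 0.1107, 0, 0.9407, 0],
[-0.1092, 0.0596, 0.123, 0, 1.0453, 0],
```

arm_command([
  [-0.011,0.003,0.012,0,0.105,0],
  [-0.022,0.006,0.025,0,0.21,0],
  [-0.033,0.01,0.037,0,0.315,0],
  [-0.044,0.015,0.049,0,0.42,0],
  [-0.055,0.02,0.062,0,0.525,0],
  [-0.066,0.03,0.074,0,0.63,0],
  [-0.077,0.04,0.086,0,0.735,0],
  [-0.09,0.05,0.1,0,0.84,0],
  [-0.1,0.055,0.112,0,0.945,0],
  [-0.109,0.06,0.123,0,1.045,0],
])

```text
time: 13.7
tool_pos: [619.5, 86.4, 183.7]
tcp_rot: [-90.0, -0.0, -144.4]
ft_force: [0.3, 0.6, -0.5]
finger_gap: 55.6
```

```bash
python3 - <<'E'
from h import *
r.snapshot('scene');r.snapshot('scene');r.snapshot('scene')
from now import *
print(np.abs(s['qd']).max())
cm=r.camera_model('wrist');im=r.snapshot('wrist');save('w5',im)
for n,P in dict(ptop=(2,35,68),hub=(80,-25,66),pintop=(117,-90,106),pinmid=(117,-90,83),c1=(-120,-105,10),c3=(120,-105,10)).items(): print(n,proj(cm,b2w(p,P)).round(1))
print(r.spot_point('wrist','shutter_pin'))
go(117,-90,138,-60)
E
```

```text
[ 619.1   86.2  183.6 -144.1] 13.85 F [-0.   0.2  0.4] 55.64389119467475
2.0439840025633895
ptop [[334.8 421.2]]
hub [[290.  330.1]]
pintop [[292.3 262.8]]
pinmid [[291.7 244.9]]
c1 [[512.2 314.4]]
c3 [[296.9 190.8]]
[{'position': [295.0, 244.1], 'conf': 0.94}]
[-0.0002, 0.0046, 0.0002, 0, 0.0003, 0],
[-0.0003, 0.0091, 0.0003, 0, 0.0005, 0],
[-0.0005, 0.0137, 0.0005, 0, 0.0008, 0],
[-0.0007, 0.0182, 0.0007, 0, 0.0011, 0],
[-0.0008, 0.0228, 0.0009, 0, 0.0014, 0],
[-0.001, 0.0273, 0.001, 0, 0.0016, 0],
[-0.0012, 0.0319, 0.0012, 0, 0.0019, 0],
[-0.0013, 0.0365, 0.0014, 0, 0.0022, 0],
[-0.0015, 0.041, 0.0015, 0, 0.0024, 0],
[-0.0017, 0.0456, 0.0017, 0, 0.0027, 0],
```

View pics/w5.png

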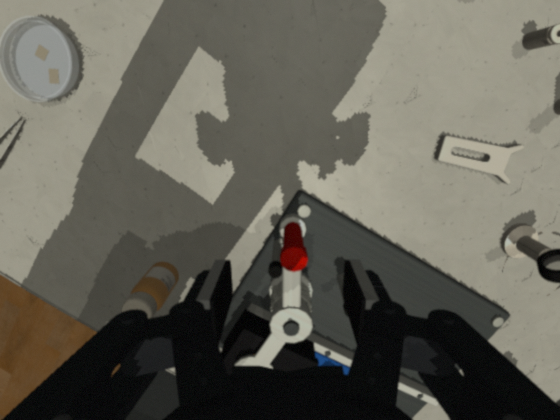

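arm_command([
  [0,0.006,0,0,0,0],
  [0,0.012,0,0,0,0],
  [0,0.018,0,0,0,0],
  [-0.001,0.024,0.001,0,0,0],
  [-0.001,0.03,0.001,0,0,0],
  [-0.001,0.036,0.001,0,0,0],
  [-0.001,0.04,0.001,0,0,0],
  [-0.001,0.043,0.001,0,0,0],
  [-0.001,0.043,0.001,0,0,0],
  [-0.001,0.043,0.001,0,0,0],
])

```text
time: 15.2
tool_pos: [620.9, 85.7, 141.2]
tcp_rot: [-90.0, 0.0, -144.3]
ft_force: [-0.6, 0.3, 0.3]
finger_gap: 55.5
```

arm_command([
  [0,0,0,0,0,0],
  [0,0,0,0,0,0],
  [0,0,0,0,0,0],
  [0,0,0,0,0,0],
  [0,0,0,0,0,0],
  [0,0,0,0,0,0],
  [0,0,0,0,0,0],
  [0,0,0,0,0,0],
  [0,0,0,0,0,0],
  [0,0,0,0,0,0],
], jaw=1, force=50)

```text
time: 16.45
tool_pos: [621.7, 84.6, 141.4]
tcp_rot: [-89.9, 0.1, -144.3]
ft_force: [4.1, -4.2, -1.1]
finger_gap: 12.8
```

```bash
python3 - <<'E'
from now import *
save('w6',r.snapshot('wrist'))
# arc plan about pivot; radius from current actual
pv=b2w(p,(80,-25,0))[0][:2];d=np.array(cur[:2])-pv;print('rad',np.hypot(*d),'bench ang',np.degrees(np.arctan2(d[1],d[0]))-np.degrees(p[2]))
# nominal rest angle
a0=np.degrees(np.arctan2(-65,37));print(a0)
for i in range(1,11):
    th=np.radians(3.3*i) ;c,s_=np.cos(-th),np.sin(-th)
    q=pv+np.array([[c,-s_],[s_,c]])@d
    print(inc(cur,[*q,cur[2],cur[3]-np.degrees(th)]),end=',\n')
E
```

```text
[ 621.7   84.6  141.4 -144.3] 16.45 F [ 4.1 -4.2 -1.1] 12.819273978373436
rad 74.27985227710377 bench ang -61.20823105653644
-60.35013649242442
[0.0002, 0.0, 0.0043, 0, 0.0576, 0],
[0.0007, 0.0, 0.0085, 0, 0.1152, 0],
[0.0014, 0.0, 0.0127, 0, 0.1728, 0],
[0.0023, 0.0, 0.0169, 0, 0.2304, 0],
[0.0035, 0.0, 0.021, 0, 0.288, 0],
[0.0049, 0.0, 0.0251, 0, 0.3456, 0],
[0.0066, 0.0, 0.029, 0, 0.4032, 0],
[0.0084, 0.0, 0.0329, 0, 0.4608, 0],
[0.0105, 0.0, 0.0366, 0, 0.5184, 0],
[0.0128, 0.0, 0.0402, 0, 0.576, 0],
```

View pics/w6.png

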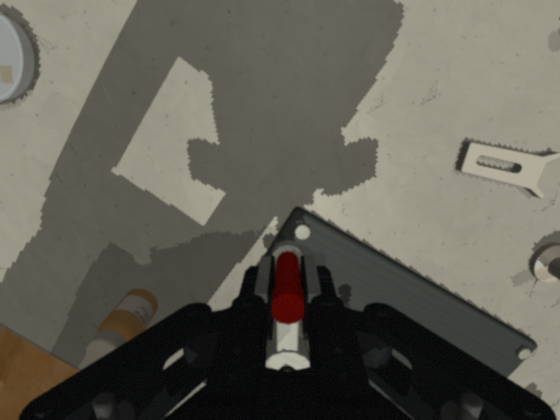

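arm_command([
  [0.0002,0,0.0043,0,0.058,0],
  [0.0007,0,0.0085,0,0.115,0],
  [0.0014,0,0.0127,0,0.173,0],
  [0.0023,0,0.017,0,0.23,0],
  [0.0035,0,0.021,0,0.288,0],
  [0.005,0,0.025,0,0.346,0],
  [0.0066,0,0.029,0,0.403,0],
  [0.0084,0,0.033,0,0.461,0],
  [0.0105,0,0.0366,0,0.518,0],
  [0.0128,0,0.04,0,0.576,0],
])

```text
time: 17.75
tool_pos: [634.9, 46.4, 141.5]
tcp_rot: [-90.1, 0.2, -177.3]
ft_force: [7.0, 3.6, -3.6]
finger_gap: 12.3
```

```bash
cat > arc.py <<'E'
import sys
from now import *
pv=b2w(p,(80,-25,0))[0][:2];d=np.array(cur[:2])-pv;print('rad',np.hypot(*d),'swung',-60.35-(np.degrees(np.arctan2(d[1],d[0]))-np.degrees(p[2])))
st=float(sys.argv[1]);n=int(sys.argv[2]);d*=75/np.hypot(*d)
for i in range(1,11):
    th=np.radians(st*min(i,n)) ;c,s_=np.cos(-th),np.sin(-th)
    q=pv+np.array([[c,-s_],[s_,c]])@d
    print(inc(cur,[*q,cur[2],cur[3]-np.degrees(th)]),end=',\n')
E
sed -i 's/^if len(sys.argv)>1: go/if len(sys.argv)>1 and sys.argv[0]=="now.py": go/' now.py
python3 arc.py 2.9 10
```

```text
[ 634.9   46.4  141.5 -177.3] 17.75 F [ 7.   3.6 -3.6] 12.27164109737422
rad 74.53858181287913 swung 32.356408072793336
[-0.0004, 0.0, 0.0038, 0, 0.0506, 0],
[-0.0001, 0.0, 0.0076, 0, 0.1012, 0],
[0.0003, 0.0, 0.0113, 0, 0.1518, 0],
[0.001, 0.0, 0.0151, 0, 0.2025, 0],
[0.0018, 0.0, 0.0188, 0, 0.2531, 0],
[0.0028, 0.0, 0.0224, 0, 0.3037, 0],
[0.004, 0.0, 0.026, 0, 0.3543, 0],
[0.0054, 0.0, 0.0296, 0, 0.4049, 0],
[0.007, 0.0, 0.033, 0, 0.4555, 0],
[0.0087, 0.0, 0.0364, 0, 0.5061, 0],
```

arm_command([
  [0,0,0.0038,0,0.05,0],
  [0,0,0.0076,0,0.1,0],
  [0.0003,0,0.0113,0,0.15,0],
  [0.001,0,0.015,0,0.2,0],
  [0.0018,0,0.0188,0,0.25,0],
  [0.0028,0,0.0224,0,0.3,0],
  [0.004,0,0.026,0,0.35,0],
  [0.0054,0,0.0296,0,0.4,0],
  [0.0067,0,0.032,0,0.44,0],
  [0.008,0,0.0345,0,0.475,0],
])

```text
time: 19.0
tool_pos: [628.4, 11.6, 141.5]
tcp_rot: [-90.1, 0.1, 155.5]
ft_force: [6.1, 4.5, -2.3]
finger_gap: 12.7
```

```bash
python3 arc.py 0.5 6; python3 - <<'E'
from h import *
save('w7',r.snapshot('wrist'))
save('s7',cv2.resize(r.snapshot('scene')[160:330,150:400],None,fx=3,fy=3))
E
```

```text
[628.4  11.6 141.5 155.5] 19.0 F [ 6.1  4.5 -2.3] 12.67409544096568
rad 74.61962008104504 swung 59.794728788395524
[-0.0004, 0.0, 0.0007, 0, 0.0087, 0],
[-0.0004, 0.0, 0.0013, 0, 0.0175, 0],
[-0.0004, 0.0, 0.002, 0, 0.0262, 0],
[-0.0003, 0.0, 0.0026, 0, 0.0349, 0],
[-0.0003, 0.0, 0.0033, 0, 0.0436, 0],
[-0.0003, 0.0, 0.0039, 0, 0.0524, 0],
[-0.0003, 0.0, 0.0039, 0, 0.0524, 0],
[-0.0003, 0.0, 0.0039, 0, 0.0524, 0],
[-0.0003, 0.0, 0.0039, 0, 0.0524, 0],
[-0.0003, 0.0, 0.0039, 0, 0.0524, 0],
```

View pics/w7.png

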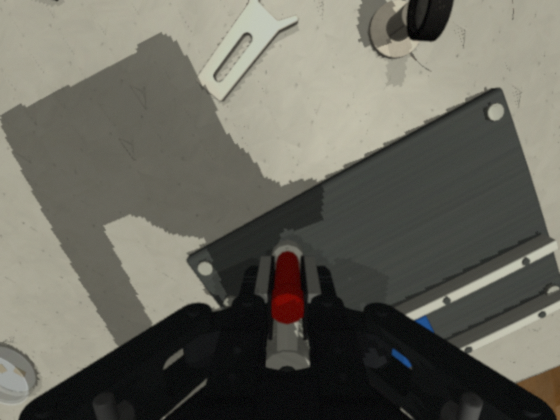

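View pics/s7.png

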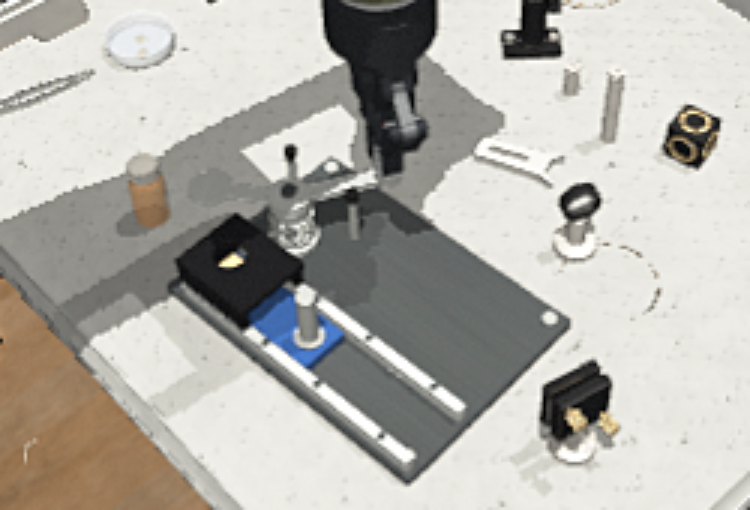

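arm_command([
  [0,0,0.0005,0,0,0],
  [0,0,0.001,0,0,0],
  [0,0,0.0015,0,0,0],
  [0,0,0.002,0,0,0],
  [0,0,0.0025,0,0,0],
  [0,0,0.003,0,0,0],
  [0,0,0.003,0,0,0],
  [0,0,0.003,0,0,0],
  [0,0,0.003,0,0,0],
  [0,0,0.003,0,0,0],
])

```text
time: 20.35
tool_pos: [628.0, 10.9, 141.6]
tcp_rot: [-90.3, 0.2, 155.6]
ft_force: [11.0, 12.2, -5.7]
finger_gap: 12.6
```

```bash
python3 arc.py 0.5 6|head -2; python3 -c "
from now import *
print('tool-frame F',Rt(cur[3]).inv().apply(s['ft_force']))"
```

```text
[628.   10.9 141.6 155.6] 20.35 F [11.  12.2 -5.7] 12.643809016919807
rad 74.54102347535002 swung 60.47004593631156
[628.   10.9 141.6 155.6] 20.35 F [11.  12.2 -5.7] 12.643809016919807
tool-frame F [ -4.96204963   5.7421249  -15.62759502]
```

```bash
python3 - <<'E'
from h import *
a=r.snapshot('scene')[160:330,150:400];b=r.snapshot('side')[140:310,170:420]
save('f',cv2.resize(np.vstack([a,b]),None,fx=1.75,fy=1.75))
cs=r.camera_model('scene')
for t in('sled_post','lens_mount','vial_1','mirror_mount'):
    for c in('scene','side'):
        print(t,c,[(round(d['conf'],2),np.round(d['position'],1).tolist()) for d in r.spot_point(c,t)[:1]])
s=r.sense();print(s['time'],s['tool_pos'],s['ft_force'],s['finger_gap'])
E
```

```text
sled_post scene [(0.71, [245.2, 213.2])]
sled_post side [(0.68, [226.5, 229.6])]
lens_mount scene [(0.84, [338.4, 242.3])]
lens_mount side [(0.84, [323.6, 260.6])]
vial_1 scene [(0.49, [200.1, 233.5])]
vial_1 side [(0.47, [230.1, 209.5])]
mirror_mount scene [(0.76, [341.3, 310.3])]
mirror_mount side [(0.64, [261.0, 297.6])]
20.85 [628.01127378  10.86712829 141.58195134] [11.21891218 12.17866968 -6.13165286] 12.800820370882436
```

View pics/f.png

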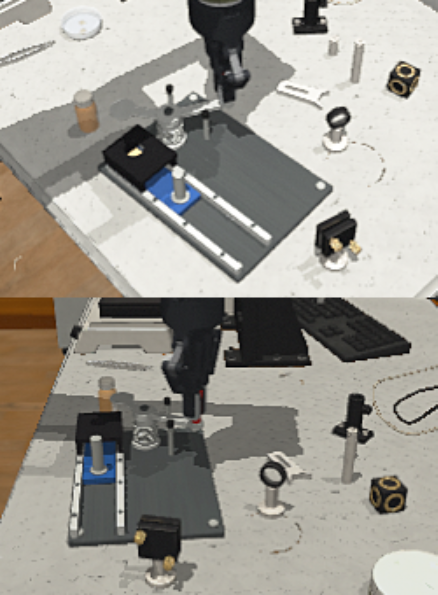

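```bash
python3 -c "
from bench import r
print(r.hand_in(), r.sense()['time'])"
```

```text
the job is handed in; nothing more can be done
the job is handed in; nothing more can be done
```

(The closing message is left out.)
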